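# Load a slotted mass onto the hanger stem with its slot opposed

## Task

Slide the slotted disc that lies on the loading deck along the deck, slot first, onto the hanger stem until it sits fully home on the disc already there, then turn it by its pin until its slot faces the opposite way from the slot of the disc below. Keep it down all the way: do not lift it. Leave the petri dish, the vial and the marker where they are.

Things in the scene. Friction and masses are not known exactly. Their poses are not given: they have to be found in the camera images.
- station: Fixed loading station, 250 x 104 mm. Origin on the stem's axis at table height; x axis = loading direction (from the deck to the stem), z up. Flat black deck, top 25.5 mm above the table, from x = -0.196 to -0.040; two rails on it, inner faces at y = +-0.0405, 6 mm high, guide the disc; rear end open. At x = 0 is a round seat with the lower disc, whose top is 24 mm above the table
- stem (a point): Top of the hanger stem, 62 mm above the table. The stem is 8 mm in diameter; its mushroom head, 16 mm in diameter from 50 to 62 mm height, is wider than a slot, so a disc can come on from the side only
- lower_disc: Steel slotted disc already on the stem, loose, 76 mm in diameter, 10 mm thick, no pin. Origin at the disc's centre on its underside; its x axis points out of its slot. At the start the slot points within about 60 degrees of the loading direction
- upper_disc: Steel slotted disc to load, 76 mm diameter, 10 mm thick, 0.33 kg, on the deck 100 to 130 mm from the stem, slot up to 17 degrees off the loading direction. Origin at its centre on its underside; x points out of the slot. Slot 11 mm wide, ends 5.5 mm past the centre; over the outer 18 mm it flares to a 32 mm mouth that guides the stem in. It drops 1.5 mm once fully off the deck
- slot_mouth (a point): Middle of that disc's slot mouth, on the rim, 38 mm from its centre along its x axis, half-way up
- pin (a point): Middle of the upright turning pin on that disc, 8 mm in diameter, standing 20 mm above the disc's top face, 30 mm from the disc's centre on the side away from the slot; this point is 10 mm above the top face
- petri_a: Bystander: low round petri dish, 64 mm in diameter, 14 mm high, origin at the centre of its underside
- vial_3: Bystander: small upright vial, 27 mm in diameter, 58 mm high, origin at the centre of its underside
- marker_black: Bystander: marker pen lying on the table, 112 mm long along its x axis, 17 mm high, origin at the centre of its underside
There are look-alikes about, which are no part of the job. What is shaped like the lower_disc but black or orange is not meant.

How it is judged (in metres and radians):
On the way:
1. the disc has come fully onto the stem (horizontal distance between upper_disc and stem below 0.005 m and angle between upper_disc's own z axis and vertical below 0.06 rad), for 0.2 s.
At the end, for the whole second after the job is handed in: The disc lies flat on the lower disc, its centre within 6 mm of the stem's axis, its slot opposite the lower disc's slot to within about 30 degrees, at rest and released; the lower disc is still in its seat on the stem (horizontal distance between upper_disc and stem below 0.006 m and z of upper_disc in the frame of lower_disc between 0.0085 and 0.0115 m and angle between upper_disc's own z axis and vertical below 0.06 rad and horizontal distance between lower_disc and stem below 0.005 m and x of slot_mouth in the frame of lower_disc below -0.031 m and linear speed of upper_disc below 0.01 m/s); the robot touches nothing.
It fails at once if the disc is lifted (more than 15 mm above the deck) (height (world z) of upper_disc above 0.0405 m).
It fails at once if a bystander is moved more than 30 mm (distance of any of petri_a, vial_3, marker_black from where it was at the start of the episode above 0.03 m).
It also fails if it takes over 51 s, if anything falls off the work surface, if the arm or the gripper's body presses on something with over 40 N, if the wrist force passes 120 N, or if a joint passes its speed limit or range.

## Robot

A 6-joint arm with a two-finger parallel gripper is mounted at the origin on a cart in front of the work surface, level with it; the furniture and walls round the work are solid. World frame = base frame: x ahead of the robot, y to its left, z up, the work surface at z = 0. Lengths are in m, angles in degrees, forces in N, time in s.
With the tool pointing down it reaches from about 0.325 to 0.85 m from the base axis. Payload 15.5 kg.
Tool frame: the origin (TCP) lies at the very end of the fingers, on their centre line; the grasp point (between the pads) lies arm.grip_depth behind it (arm.grip_depth is the distance from the TCP to the grasp point, in m); z points along the fingers, y is the direction in which the jaws open and shut (so a half turn about z gives the same grasp; the last joint's range is limited). The gripper opens to 91 mm and grips with 3 to 60 N. Pads are 32 mm wide; open, the fingers measure 118 mm over their backs; the gripper's body (76 mm by 178 mm) begins 60 mm behind the grasp point.
Start: joints at [59.101, 28.281, 77.091, -0, 74.628, -5.472], TCP at [0.268, 0.564, 0.214] pointing down, gripper open.
Joint ranges: [-166.48, 166.48], [-47.26, 123.95], [12.59, 153.08], [-70.14, 250.14], [6.76, 159.57], [-176.63, 176.63]. Speed limits (degrees/s): [108.29, 108.29, 147.25, 172.46, 172.46, 172.46].

## Interface

Orientations are given as a 3x3 rotation matrix whose columns are the frame's x, y, z axes.
In Python, from rig import arm gives the robot as it stands. Calls block until the motion is done:
- arm.move_to(position, orientation): joint-space move of the TCP to a pose.
- arm.move_l(position, orientation=None, feed=0.15): straight line of the TCP; orientation=None keeps the orientation; feed is the mean speed in m/s.
- arm.move_joints(angles): joint-space move.
- arm.grip(opening): finger opening in m; the grip force is fixed at half the most; returns when the fingers have stopped.
- arm.sleep(seconds).
- arm.solve_ik(position, orientation): joint angles nearest the present ones, or None.
- arm.snapshot(name): name is "scene" or "side" or "wrist"; returns the picture (384x512x3 uint8, red, green, blue); there is no depth.
- arm.get_calibration(name): a dict with "intrinsics" (3x3 intrinsics, pixels), "cam_to_world" (4x4, takes a point from camera to world coordinates). Camera axes: x right, y down, z forward; pixel columns grow to the right and rows downward; lengths in m; the calibration is good to about 2 mm. A picture is of the moment at which its call begins: read the wrist's pose just before it. get_calibration takes no time and is no camera call; for the wrist camera it gives the pose at the moment of the call.
A pose or a line that the arm cannot do raises arm.Unreachable and nothing moves.
- arm.sign_off(): hands the job in, once; it reports no verdict.
Readings, each from a call of its own:
- arm.current_t(): time.
- arm.current_joint_positions(): joint angles.
- arm.current_dq(): joint speeds.
- arm.current_tau(): joint torques, N m.
- arm.current_ee_pos(): TCP position.
- arm.current_tool_rot(): TCP orientation.
- arm.current_force(): force on the tool from outside, world axes, zero at the start.
- arm.current_torque(): the same for the moment, N m.
- arm.current_width(): finger opening in m.
Only numpy, scipy, OpenCV 4.12 (cv2) and the standard library are available. Lean on these libraries where they do the work, as an engineer would, in place of code of your own. Each camera call takes 0.05 s, during which the arm holds its last target.

## Working session

There is one attempt and no reset: what is moved stays moved. The work goes in short steps, each a Python script; the robot and the scene stay as the last script left them, time stands still between calls to the robot, and variables do not carry over. Pictures are saved under pics/ and viewed, and the job is handed in when it is done.

```bash
ls; mkdir -p pics; python3 - <<'E'
from rig import arm
import cv2,numpy as np
np.set_printoptions(precision=4,suppress=True)
for n in ["scene","side","wrist"]:
    c=arm.get_calibration(n); print(n,c["intrinsics"].tolist(),"\n",np.array(c["cam_to_world"]))
    cv2.imwrite(f"pics/{n}0.png",arm.snapshot(n)[:,:,::-1])
print(arm.grip_depth,arm.current_t(),arm.current_width(),arm.current_tool_rot())
E
```

```text
pics
scene [[427.6623628814906, 0.0, 255.01784013725162], [0.0, 427.6623628814906, 193.70001248491573], [0.0, 0.0, 1.0]] 
 [[-0.6688 -0.3159  0.673  -0.1866]
 [-0.7434  0.2934 -0.601   0.9249]
 [-0.0076 -0.9023 -0.4311  0.5772]
 [ 0.      0.      0.      1.    ]]
side [[403.87024673355063, 0.0, 258.9767432228209], [0.0, 403.87024673355063, 193.39619766063677], [0.0, 0.0, 1.0]] 
 [[ 0.9977  0.0462 -0.05    0.6423]
 [ 0.0678 -0.6147  0.7858 -0.4962]
 [ 0.0056 -0.7874 -0.6164  0.628 ]
 [ 0.      0.      0.      1.    ]]
wrist [[299.1537716512707, 0.0, 257.54209146232233], [0.0, 299.1537716512707, 188.48254837778578], [0.0, 0.0, 1.0]] 
 [[ 0.4294  0.864   0.263   0.1939]
 [ 0.9031 -0.4104 -0.1266  0.5991]
 [-0.0015  0.2919 -0.9565  0.384 ]
 [ 0.      0.      0.      1.    ]]
0.0188 0.15 0.09136542036203009 [[-0.9031  0.4293 -0.0005]
 [ 0.4293  0.9031 -0.0008]
 [ 0.0001 -0.001  -1.    ]]
```

View pics/scene0.png

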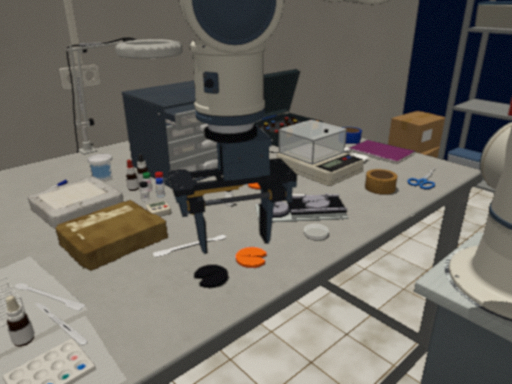

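View pics/side0.png

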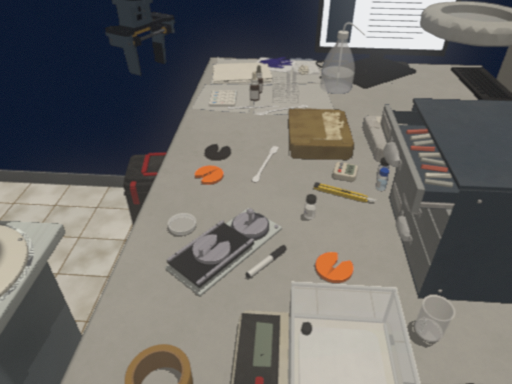

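View pics/wrist0.png

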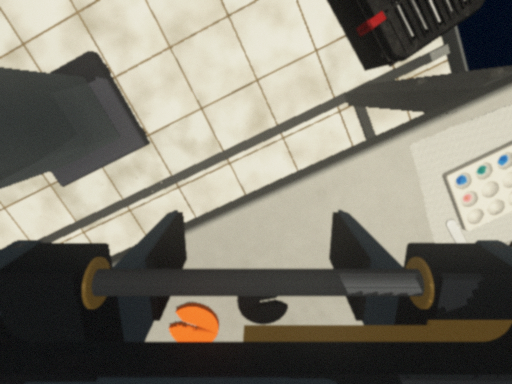

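```bash
python3 - <<'E'
import cv2
a=cv2.imread("pics/side0.png")[185:305,150:310]
cv2.imwrite("pics/side0c.png",cv2.resize(a,None,fx=5,fy=5,interpolation=cv2.INTER_CUBIC))
E
```

```text
(no output)
```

View pics/side0c.png

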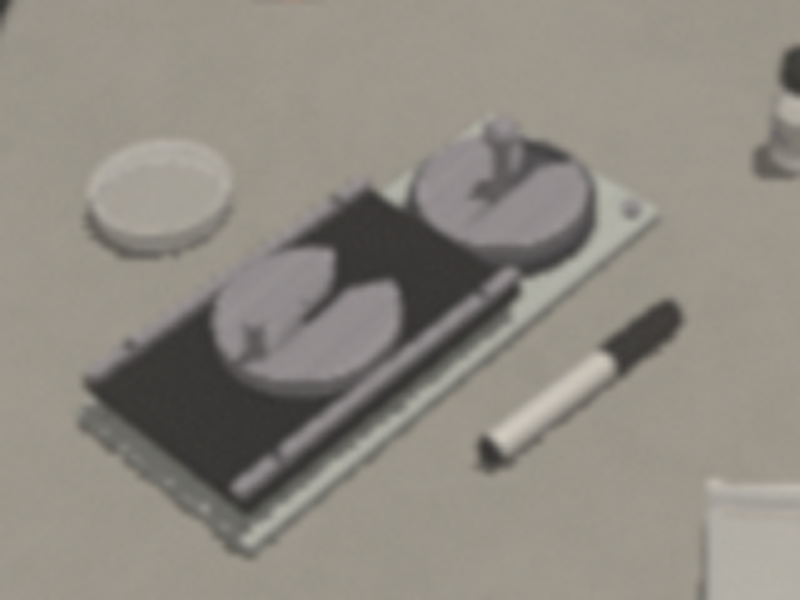

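The side crop shows three grey slotted parts of interest. The loading disc is on the black deck at (212,247), with its pin at about (200,252) and its slot pointing up-right. The lower disc is at (250,224) with the stem, and its slot opens up-right. The orange discs (209,175), (334,267) and the black one (217,152) are look-alikes. Next I'll compute positions.

```bash
cat > h.py <<'E'
from rig import arm
import cv2,numpy as np
np.set_printoptions(precision=4,suppress=True)
def ray(c,u,v,z):
    K=np.array(c["intrinsics"]);T=np.array(c["cam_to_world"])
    d=T[:3,:3]@np.linalg.inv(K)@[u,v,1]; o=T[:3,3]
    return o+d*(z-o[2])/d[2]
def proj(c,p):
    K=np.array(c["intrinsics"]);T=np.array(c["cam_to_world"])
    q=K@(T[:3,:3].T@(np.array(p)-T[:3,3])); return q[:2]/q[2]
def cp(u,v,s=5,x0=150,y0=185): return x0+(u+.5)/s-.5, y0+(v+.5)/s-.5
E
python3 - <<'E'
from h import *
c=arm.get_calibration("side")
for n,u,v,z in [("stemtop",502,130,.062),("deck rearL",90,380,.0255),("deck rearR",245,508,.0255),("deck frontL",368,190,.0255),("rail front R top",515,272,.0315),("railRrear",238,490,.0315),("railLrear",92,376,.0315),
 ("pin top",253,330,.0555),("pin base",255,360,.0355),("mouthL",332,258,.0355),("mouthR",395,285,.0355),("slotend",290,338,.0355),("low mouthL",548,140,.024),("low mouthR",580,170,.024),("low slotend",480,225,.024),
 ("petri",160,190,.014),("vialbase",785,165,0),("marker a",487,450,.008),("marker b",672,310,.008)]:
    print(n,ray(c,*cp(u,v),z))
E
```

```text
stemtop [0.5812 0.1639 0.062 ]
deck rearL [0.4266 0.0415 0.0255]
deck rearR [ 0.5    -0.0173  0.0255]
deck frontL [0.5216 0.1613 0.0255]
rail front R top [0.5911 0.1087 0.0315]
railRrear [ 0.4973 -0.0139  0.0315]
railLrear [0.429  0.0383 0.0315]
pin top [0.4941 0.045  0.0555]
pin base [0.4927 0.0478 0.0355]
mouthL [0.5144 0.1073 0.0355]
mouthR [0.5427 0.0934 0.0355]
slotend [0.5045 0.0606 0.0355]
low mouthL [0.5987 0.2027 0.024 ]
low mouthR [0.6144 0.1832 0.024 ]
low slotend [0.573  0.1441 0.024 ]
petri [0.4258 0.1669 0.014 ]
vialbase [0.709  0.2209 0.    ]
marker a [0.5861 0.032  0.008 ]
marker b [0.6577 0.1145 0.008 ]
```

```bash
cat >> h.py <<'E'
def R(deg): # tool x axis at world yaw deg, pointing down
    a=np.radians(deg); x=np.array([np.cos(a),np.sin(a),0]); z=np.array([0,0,-1.]); return np.column_stack([x,np.cross(z,x),z])
E
python3 - <<'E'
from h import *
S=np.array([.5812,.1639])
for off in (0,180):
  print("pre",off,arm.solve_ik([.494,.046,.2],R(56+off)))
  for k in range(-180,181,45):
    a=np.radians(52+180+k); p=S+.03*np.array([np.cos(a),np.sin(a)])
    q=arm.solve_ik([*p,.042],R(52+k+off)); print(k,q)
E
```

```text
pre 0 [-1.5796 18.9001 95.9568 -0.     65.1431 32.4204]
-180 [  11.9234   39.8364   85.8986   -0.       54.2649 -130.0766]
-135 [  12.9238   38.7064   88.8213   -0.       52.4723 -174.0762]
-90 [ 12.281   37.4192  92.1948  -0.      50.386  140.281 ]
-45 [10.2464 36.7297 94.0244 -0.     49.2459 93.2464]
0 [ 8.0971 37.0458 93.1833 -0.     49.7708 46.0971]
45 [ 7.2157 38.1802 90.1941 -0.     51.6256  0.2157]
90 [  8.022   39.4652  86.8553  -0.      53.6796 -43.978 ]
135 [  9.9378  40.1503  85.0924  -0.      54.7573 -87.0622]
180 [  11.9234   39.8364   85.8986   -0.       54.2649 -130.0766]
pre 180 [  -1.5796   18.9001   95.9568   -0.       65.1431 -147.5796]
-180 [11.9234 39.8364 85.8986 -0.     54.2649 49.9234]
-135 [12.9238 38.7064 88.8213 -0.     52.4723  5.9238]
-90 [ 12.281   37.4192  92.1948  -0.      50.386  -39.719 ]
-45 [ 10.2464  36.7297  94.0244  -0.      49.2459 -86.7536]
0 [   8.0971   37.0458   93.1833   -0.       49.7708 -133.9029]
45 None
90 [  8.022   39.4652  86.8553  -0.      53.6796 136.022 ]
135 [ 9.9378 40.1503 85.0924 -0.     54.7573 92.9378]
180 [11.9234 39.8364 85.8986 -0.     54.2649 49.9234]
```

```bash
python3 - <<'E'
from h import *
d=np.array([np.cos(np.radians(52.5)),np.sin(np.radians(52.5))])
p=np.array([.494,.046])-.03*d
arm.move_to([*p,.2],R(54))
c=arm.get_calibration("wrist")
im=arm.snapshot("wrist"); np.save("w1.npy",im); import pickle; pickle.dump(c,open("w1.pkl","wb"))
cv2.imwrite("pics/w1.png",im[:,:,::-1]); 
im=arm.snapshot("side"); cv2.imwrite("pics/s1.png",im[:,:,::-1]); print(arm.current_t(),arm.current_ee_pos(),c["cam_to_world"])
E
```

```text
2.3333 [0.4759 0.0228 0.2   ] [[ 0.8098 -0.561  -0.1717  0.5253]
 [-0.5867 -0.7744 -0.2368  0.0892]
 [-0.0002  0.2925 -0.9563  0.3707]
 [ 0.      0.      0.      1.    ]]
```

View pics/w1.png

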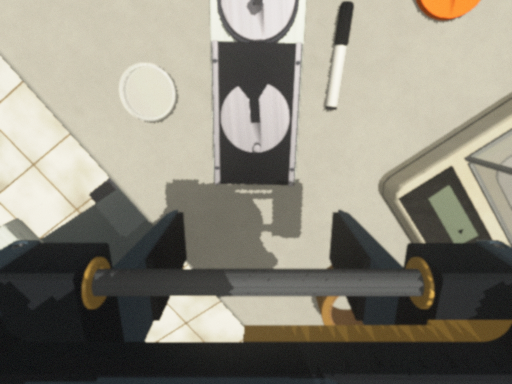

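```bash
python3 - <<'E'
import cv2
a=cv2.imread("pics/w1.png")[0:190,205:310]
cv2.imwrite("pics/w1c.png",cv2.resize(a[80:190],None,fx=5,fy=5,interpolation=cv2.INTER_CUBIC))
cv2.imwrite("pics/w1d.png",cv2.resize(a[:90],None,fx=5,fy=5,interpolation=cv2.INTER_CUBIC))
E
```

```text
(no output)
```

View pics/w1c.png

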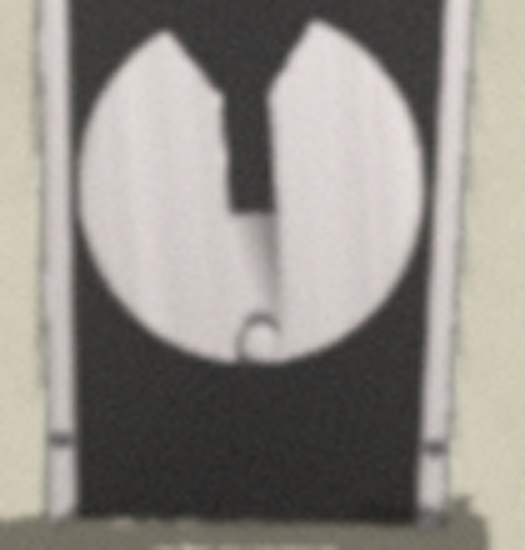

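View pics/w1d.png

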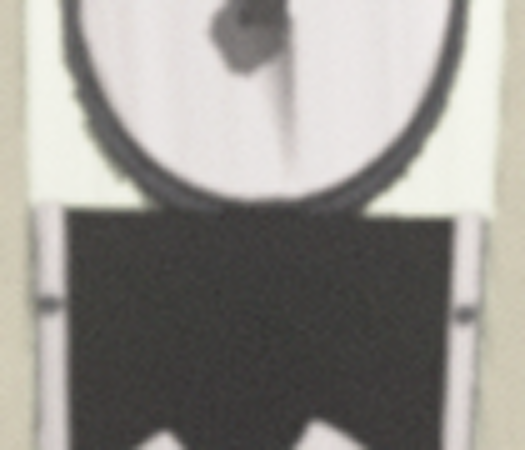

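```bash
python3 - <<'E'
from h import *
import pickle
c=pickle.load(open("w1.pkl","rb"))
w=lambda u,v,z:ray(c,*cp(u,v,5,205,80),z)[:2]
y=lambda u,v,z:ray(c,*cp(u,v,5,205,0),z)[:2]
zt=.0355
pts=np.array([w(*p,zt) for p in [(80,185),(423,185),(100,262),(403,268),(170,340),(340,338),(105,100),(390,92)]])
A=np.c_[2*pts,np.ones(8)];s=np.linalg.lstsq(A,(pts**2).sum(1),rcond=None)[0];C=s[:2];print("C",C,"r",np.sqrt(s[2]+C@C))
mL,mR=w(168,32,zt),w(318,20,zt);print("mouth",(mL+mR)/2,np.linalg.norm(mL-mR))
sl=(w(224,100,zt)+w(268,97,zt))/2; se=(w(231,213,zt)+w(277,213,zt))/2
ang=lambda v:np.degrees(np.arctan2(v[1],v[0]))
print("slot width",np.linalg.norm(w(224,100,zt)-w(268,97,zt)),"slot ang",ang(sl-se), "mouth ang",ang((mL+mR)/2-C))
for z in(.0555,.0355):print("pin",z,w(259,335,z),w(259,335,z)-C)
rl=[(w(73,100,.0315),w(77,518,.0315)),(w(438,100,.0315),w(418,518,.0315))]
for a,b in rl:print("rail",a,b,ang(a-b))
a,b=y(70,212,.0315),y(450,215,.0315);print("deckfront",a,b,(a+b)/2,np.linalg.norm(a-b),ang(b-a)+90)
l=np.array([y(*p,.024) for p in [(82,20),(120,110),(190,178),(270,200),(350,185),(410,120),(452,20)]])
A=np.c_[2*l,np.ones(7)];s=np.linalg.lstsq(A,(l**2).sum(1),rcond=None)[0];C=s[:2];print("LC",C,"r",np.sqrt(s[2]+C@C))
E
```

```text
C [0.5098 0.0727] r 0.03708795642557691
mouth [0.5288 0.102 ] 0.031879862415427916
slot width 0.009470848540931004 slot ang 58.03989235649808 mouth ang 56.99993126327834
pin 0.0555 [0.4949 0.0494] [-0.0149 -0.0234]
pin 0.0355 [0.493  0.0469] [-0.0168 -0.0259]
rail [0.4899 0.1115] [0.4324 0.0365] 52.499992608341024
rail [0.5542 0.065 ] [ 0.4975 -0.0107] 53.15722211910254
deckfront [0.5246 0.1567] [0.5877 0.1103] [0.5561 0.1335] 0.07838895852955928 53.66243964447214
LC [0.5819 0.166 ] r 0.03768953188799494
```

```bash
python3 - <<'E'
from h import *
P=[.4938,.0475]
arm.move_l([*P,.1],R(57.5),feed=.25)
arm.move_l([*P,.039],feed=.1)
print(arm.current_force())
arm.grip(0.0)
print(arm.current_t(),arm.current_width(),arm.current_ee_pos(),arm.current_force())
c=arm.get_calibration("wrist")
im=arm.snapshot("wrist");cv2.imwrite("pics/w2.png",im[:,:,::-1])
im=arm.snapshot("side"); cv2.imwrite("pics/s2.png",cv2.resize(im[185:305,150:310,::-1],None,fx=5,fy=5,interpolation=cv2.INTER_CUBIC))
E
```

```text
[0.0635 0.2003 0.4653]
4.9167 0.0067769533218548185 [0.4938 0.0475 0.039 ] [-0.7979 -0.0174 -0.3246]
```

View pics/w2.png

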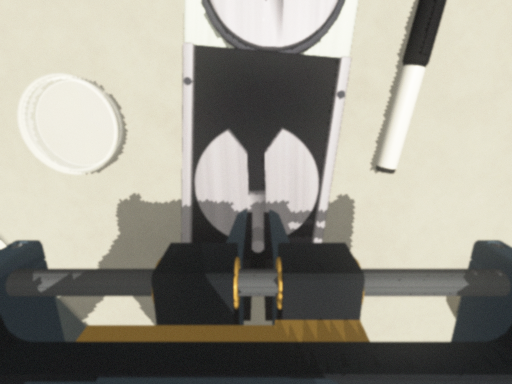

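View pics/s2.png

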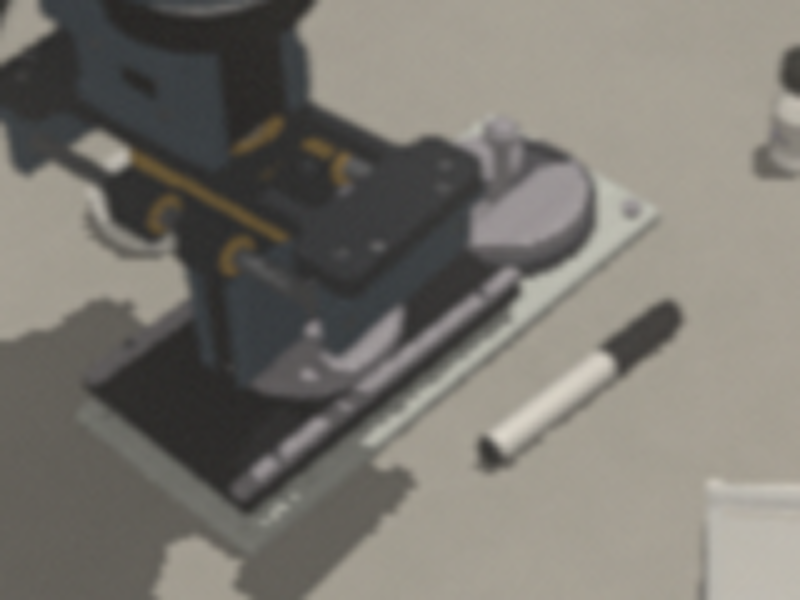

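The fingers hold the pin (width about 7–8 mm), and the slot faces the stem. I'll straighten the disc and slide it to 25 mm before home.

```bash
cat >> h.py <<'E'
S=np.array([.5810,.1655]); LA=52.9
def u(deg): return np.array([np.cos(np.radians(deg)),np.sin(np.radians(deg))])
def pinxy(C,a): return C-.03*u(a)
E
python3 - <<'E'
from h import *
C=S-.105*u(LA)
arm.move_l([*pinxy(C,LA),.039],R(LA),feed=.05)
print(arm.current_t(),arm.current_force())
for s in(.08,.05,.028):
    arm.move_l([*pinxy(S-s*u(LA),LA),.039],R(LA),feed=.06); print(s,arm.current_t(),arm.current_force(),arm.current_torque())
import pickle
c=arm.get_calibration("wrist");im=arm.snapshot("wrist");cv2.imwrite("pics/w3.png",im[:,:,::-1]);pickle.dump(c,open("w3.pkl","wb"))
im=arm.snapshot("side"); cv2.imwrite("pics/s3.png",cv2.resize(im[185:305,150:310,::-1],None,fx=5,fy=5,interpolation=cv2.INTER_CUBIC))
E
```

```text
5.4 [ 0.5613  0.7029 -0.665 ]
0.08 5.9667 [ 1.8289  1.1178 -0.6863] [ 0.0813 -0.1409  0.018 ]
0.05 6.6167 [ 1.2699  1.2865 -0.7447] [ 0.1027 -0.0903  0.0183]
0.028 7.1333 [ 0.4858  1.9855 -0.1683] [0.1356 0.029  0.0505]
```

View pics/w3.png

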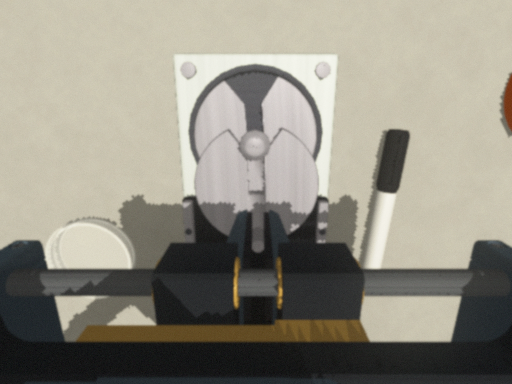

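View pics/s3.png

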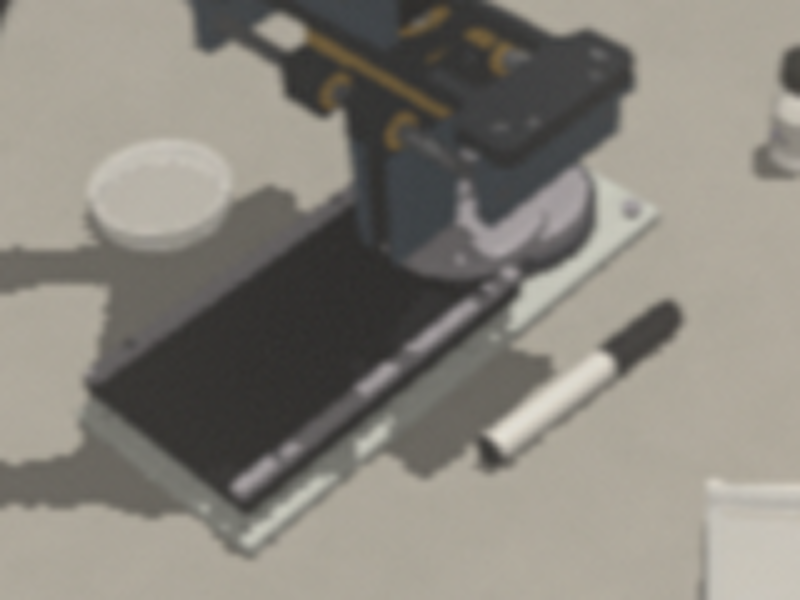

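In w3 the stem head is at (255,143) inside the disc's mouth. The lower disc's slot points straight on, with its mouth at about (256,80). I'll refine the stem position from this picture.

```bash
python3 - <<'E'
from h import *
import pickle
c=pickle.load(open("w3.pkl","rb"))
print("stem",ray(c,255,144,.062), "stem pred px",proj(c,[*S,.062]))
im=cv2.imread("pics/w3.png")[50:250,170:345]
cv2.imwrite("pics/w3c.png",cv2.resize(im,None,fx=3,fy=3,interpolation=cv2.INTER_CUBIC))
pr=lambda C,a,r,t,z:proj(c,[*(C+r*u(a+t)),z])
C=S-.028*u(LA)
print("mouth corner preds",[pr(C,LA,.038,t,.0355) for t in(24.9,-24.9)],"lower",[pr(S,LA,.038,t,.024) for t in(24.9,-24.9)])
E
```

```text
stem [0.5825 0.1678 0.062 ] stem pred px [255.4604 149.4805]
mouth corner preds [array([227.9134, 130.5552]), array([283.5894, 130.5513])] lower [array([228.3885,  79.8892]), array([283.1699,  79.8836])]
```

View pics/w3c.png

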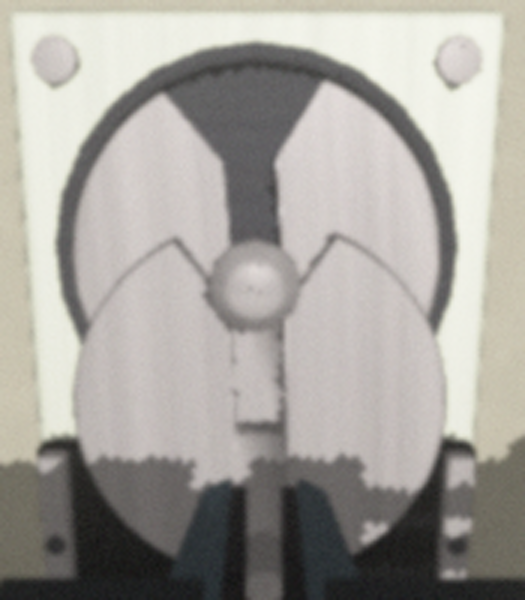

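```bash
python3 - <<'E'
from h import *
for s in(.018,.010,.004,.002,.001,0,-.001,-.002,-.003,-.004):
    arm.move_l([*pinxy(S-s*u(LA),LA),.039],R(LA),feed=.04 if s>.003 else .015)
    f=arm.current_force(); fa=f[:2]@u(LA); print(s,round(arm.current_t(),2),f,"axial",fa)
    if fa<-10: break
c=arm.get_calibration("wrist");im=arm.snapshot("wrist");cv2.imwrite("pics/w4.png",im[:,:,::-1])
cv2.imwrite("pics/w4c.png",cv2.resize(im[50:250,170:345,::-1],None,fx=3,fy=3,interpolation=cv2.INTER_CUBIC))
E
```

```text
0.018 7.63 [-0.5652  0.1198  4.1168] axial -0.2453356059512448
0.01 7.98 [1.2488 1.5923 0.6164] axial 2.0232527037415493
0.004 8.28 [-0.1408  0.7735 -1.7969] axial 0.5319457787233242
0.002 8.57 [ 0.174  -0.1985 -2.5517] axial -0.05333964620920736
0.001 8.82 [ 0.7711 -0.2558 -3.7844] axial 0.26107437595394867
0 9.07 [ 0.1692 -0.428  -2.8259] axial -0.23928304731685837
-0.001 9.32 [ 0.6807  0.533  -4.1127] axial 0.83569164447428
-0.002 9.57 [ 0.4274 -0.4366 -3.9879] axial -0.09046427508391962
-0.003 9.82 [-2.3573 -3.8603 -1.4365] axial -4.500880240466552
-0.004 10.07 [-5.1677 -9.534   2.0109] axial -10.721366448090562
```

View pics/w4c.png

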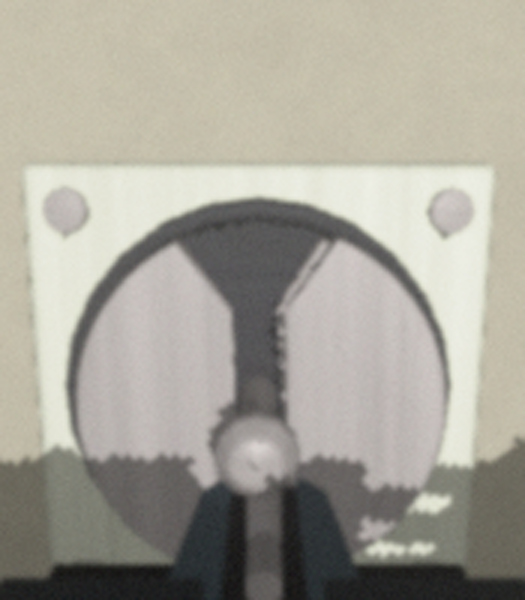

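Contact with the slot's end began about 2.7 mm past nominal, so the stem axis is about 1.2 mm further on. The disc is on the stem but hangs in the grip (Fz −4 N). I'll ease back, lower and loosen the jaws so it settles.

```bash
sed -i 's/^S=.*;/S=np.array([.5810,.1655])+.0013*np.array([.603,.798]);/' h.py; python3 - <<'E'
from h import *
arm.move_l([*pinxy(S,LA),.039],R(LA),feed=.02)
arm.move_l([*pinxy(S,LA),.0375],R(LA),feed=.02)
print(arm.current_force())
arm.grip(.011); arm.sleep(.3)
print(arm.current_t(),arm.current_width(),arm.current_force())
c=arm.get_calibration("wrist");im=arm.snapshot("wrist")
cv2.imwrite("pics/w5c.png",cv2.resize(im[50:250,170:345,::-1],None,fx=3,fy=3,interpolation=cv2.INTER_CUBIC))
im=arm.snapshot("side"); cv2.imwrite("pics/s5.png",cv2.resize(im[185:305,150:310,::-1],None,fx=5,fy=5,interpolation=cv2.INTER_CUBIC))
E
```

```text
[ 0.7561  0.6301 -2.0376]
11.25 0.011121206155073381 [ 0.1004 -0.0641 -0.3046]
```

View pics/w5c.png

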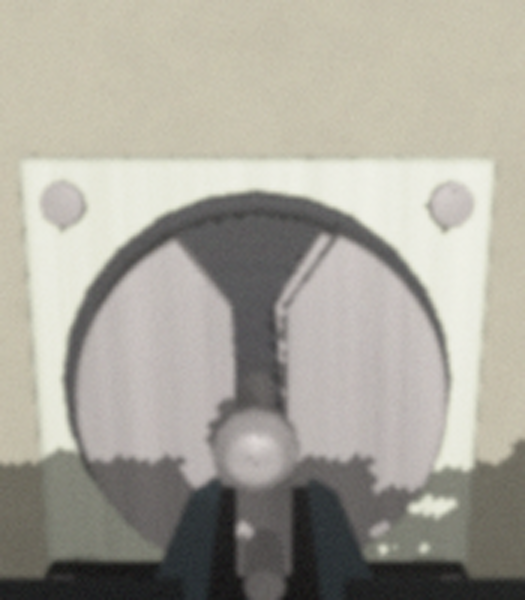

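View pics/s5.png

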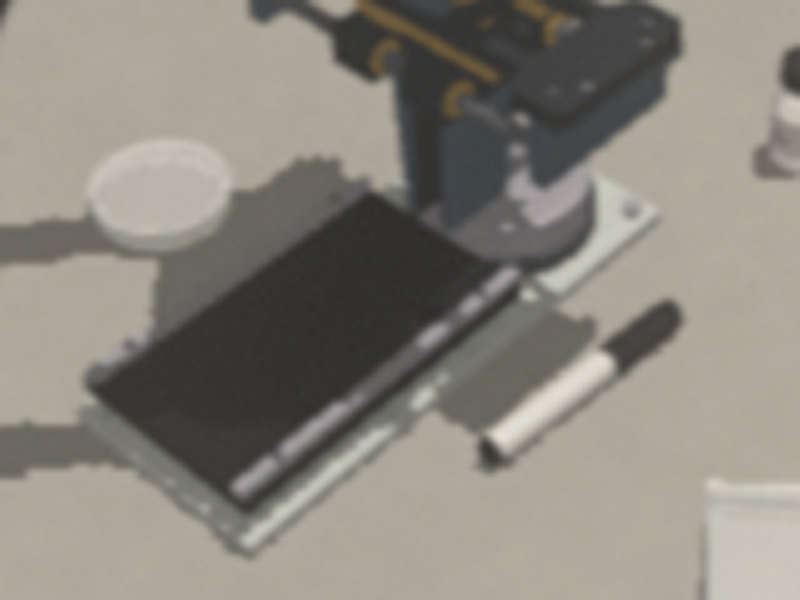

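The disc is on the stem, the forces have gone to zero and the slots are nearly aligned (the lower one is a few degrees to the left). I'll turn it counter-clockwise, checking half-way.

```bash
python3 - <<'E'
from h import *
for k in range(12,97,12):
    a=LA+k
    arm.move_l([*pinxy(S,a),.0375],R(a),feed=.04)
    f=arm.current_force(); print(k,round(arm.current_t(),2),f,arm.current_torque()[2])
    if np.linalg.norm(f)>20: break
c=arm.get_calibration("wrist");im=arm.snapshot("wrist")
cv2.imwrite("pics/w6.png",cv2.resize(im[50:250,150:365,::-1],None,fx=3,fy=3,interpolation=cv2.INTER_CUBIC))
E
```

```text
12 11.71 [-0.8051  0.742   0.1295] 0.009686073016667877
24 12.07 [ 0.3598  0.5321 -0.7349] 0.013889939632720057
36 12.43 [-0.5379  0.2314 -0.5358] 0.0017753887168012843
48 12.78 [0.2184 0.6691 0.1356] -0.04192303651437455
60 13.14 [-0.9561 -0.9939  0.7931] -0.012775237651990788
72 13.5 [-0.3976 -0.4841 -0.6925] -0.07128124203664618
84 13.86 [ 0.0944  0.0455 -0.4303] -0.01442789091046504
96 14.22 [-0.2199 -0.2976 -0.9754] -0.004710472018464418
```

View pics/w6.png

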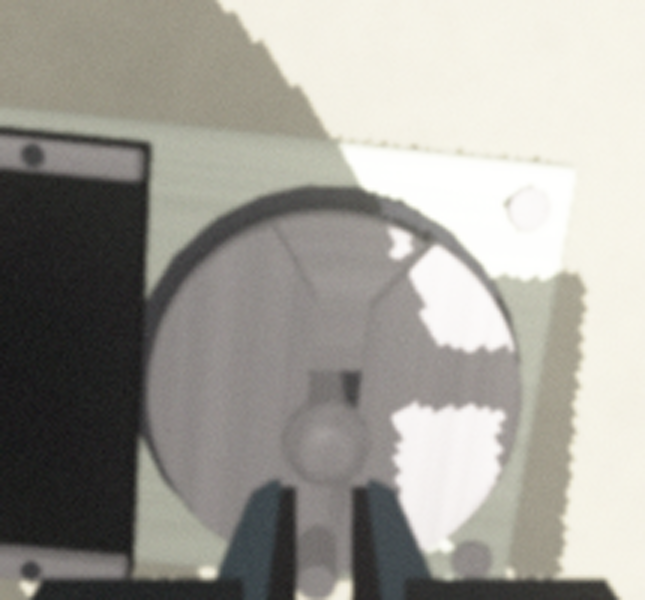

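```bash
python3 - <<'E'
from h import *
for k in [108,120,132,144,156,168,178,186]:
    a=LA+k
    arm.move_l([*pinxy(S,a),.0375],R(a),feed=.04)
    f=arm.current_force(); print(k,round(arm.current_t(),2),f)
    if np.linalg.norm(f)>20: break
c=arm.get_calibration("wrist");im=arm.snapshot("wrist")
cv2.imwrite("pics/w7.png",cv2.resize(im[50:250,150:365,::-1],None,fx=3,fy=3,interpolation=cv2.INTER_CUBIC))
im=arm.snapshot("side"); cv2.imwrite("pics/s7.png",cv2.resize(im[185:305,150:310,::-1],None,fx=5,fy=5,interpolation=cv2.INTER_CUBIC))
E
```

```text
108 14.62 [-1.0674 -0.3789  0.3337]
120 14.98 [-0.8625 -0.1147 -0.044 ]
132 15.34 [-0.1766 -0.6775 -0.0763]
144 15.7 [-0.3621  0.0178 -0.1263]
156 16.06 [-0.989   0.086  -1.4834]
168 16.42 [ 0.6634  0.2345 -0.5049]
178 16.74 [-0.8854 -0.2105 -0.9042]
186 17.03 [0.072  0.3526 0.3801]
```

View pics/w7.png

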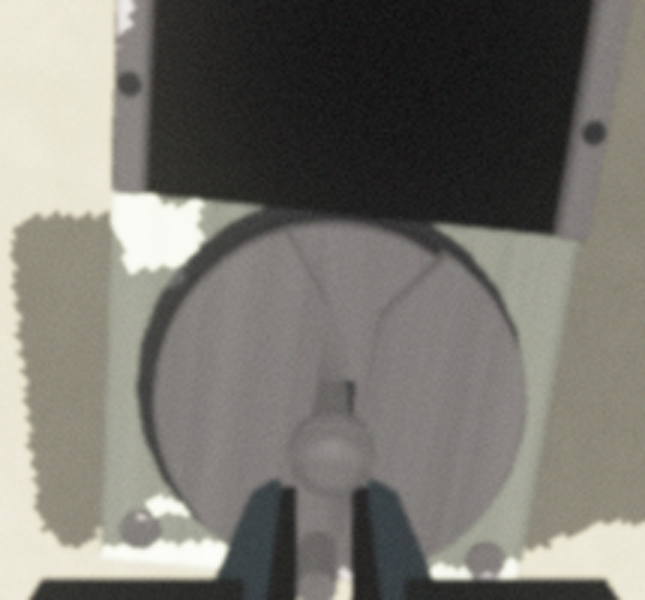

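View pics/s7.png

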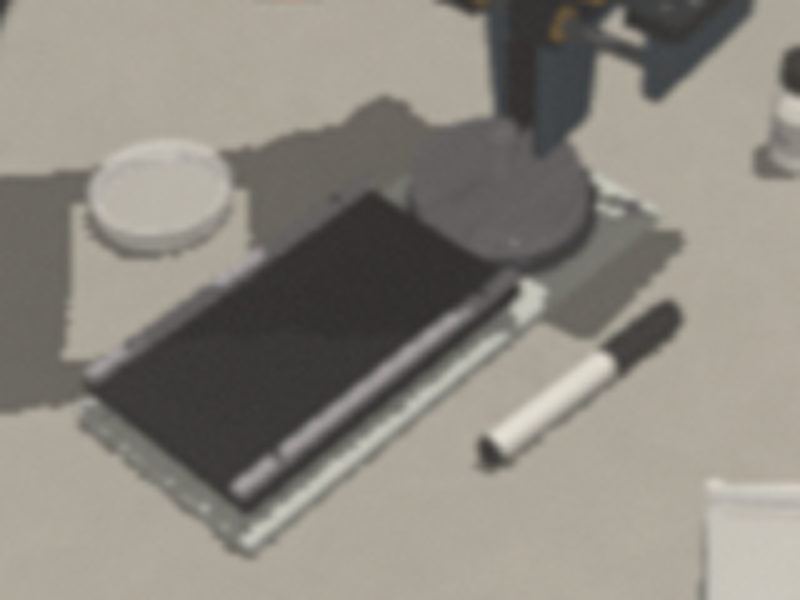

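Upper slot now faces the deck. It isn't clear whether the lower disc followed, so I'll release, rise and look from the side of its expected slot.

```bash
python3 - <<'E'
from h import *
import pickle
arm.grip(.03)
p=arm.current_ee_pos()
arm.move_l([p[0],p[1],.12],feed=.15)
C=S+.0*u(LA); 
arm.move_l([*(pinxy(S,LA+186)+.06*u(LA+6)),.2],R(LA+186),feed=.2)
print(arm.current_t(),arm.current_ee_pos(),arm.current_force())
c=arm.get_calibration("wrist");im=arm.snapshot("wrist");pickle.dump(c,open("w8.pkl","wb"))
cv2.imwrite("pics/w8.png",im[:,:,::-1])
uv=proj(c,[*S,.034]).astype(int);print(uv)
np.save("w8.npy",im)
im=arm.snapshot("side"); cv2.imwrite("pics/s8.png",cv2.resize(im[185:305,150:310,::-1],None,fx=5,fy=5,interpolation=cv2.INTER_CUBIC))
E
```

```text
18.9833 [0.6273 0.2431 0.1983] [-0.2867 -0.1963 -1.0129]
[257  92]
```

View pics/w8.png

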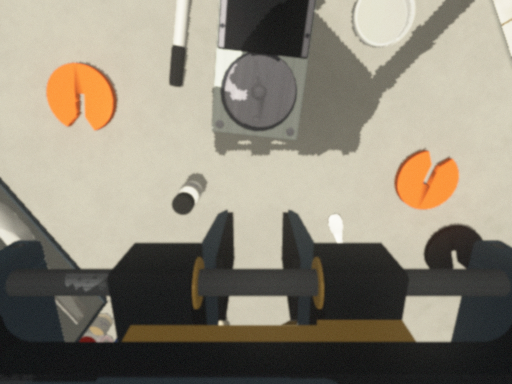

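View pics/s8.png

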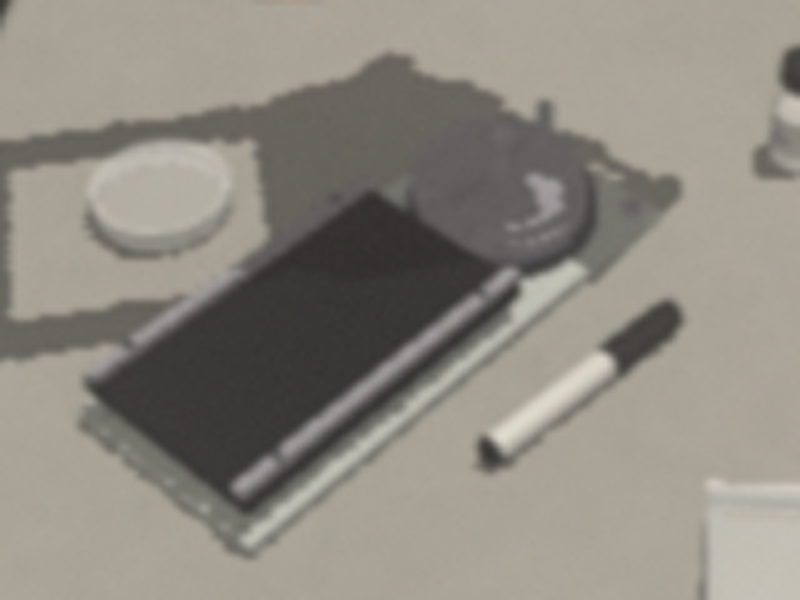

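```bash
python3 - <<'E'
from h import *
import pickle
f=np.array([*u(LA),0]);zz=np.array([0,0,1.])
def T(t):
    t=np.radians(t); z=-np.cos(t)*zz-np.sin(t)*f; x=np.cos(t)*f-np.sin(t)*zz
    return np.column_stack([x,np.cross(z,x),z])
def T2(t): # half-turned tool, same camera side? tool x to -f
    t=np.radians(t); z=-np.cos(t)*zz-np.sin(t)*f; x=-np.cos(t)*f+np.sin(t)*zz
    return np.column_stack([x,np.cross(z,x),z])
for t in(20,25,30,35):
  for o in(-.03,0,.03):
    p=np.array([*S,.14])+o*f
    print(t,o,arm.solve_ik(p,T(t)))
E
```

```text
20 -0.03 [ 15.5376  37.9456  74.5195 -12.0505  83.8079  55.6607]
20 0 [ 17.0237  39.8747  70.2964 -11.5865  86.3367  56.5492]
20 0.03 [ 18.4074  41.8982  65.8424 -11.1698  88.9775  57.3534]
25 -0.03 [ 16.9482  40.4673  71.1115 -14.368   89.1299  56.9057]
25 0 [ 18.3371  42.4509  66.6738 -13.8793  91.8275  57.5698]
25 0.03 [ 19.6323  44.5418  61.9791 -13.4498  94.6488  58.1538]
30 -0.03 [ 18.2156  43.095   67.7524 -16.58    94.3604  57.7683]
30 0 [ 19.5189  45.1339  63.09   -16.0993  97.2235  58.2113]
30 0.03 [ 20.7361  47.2954  58.1384 -15.6921 100.2259  58.5718]
35 -0.03 [ 19.3481  45.8066  64.4569 -18.7477  99.4811  58.2869]
35 0 [ 20.5764  47.9019  59.5596 -18.3093 102.5071  58.5026]
35 0.03 [ 21.725   50.1386  54.3337 -17.9633 105.6916  58.6254]
```

```bash
cat >> h.py <<'E'
f3=np.array([*u(LA),0]);zz=np.array([0,0,1.])
def T(t):
    t=np.radians(t); z=-np.cos(t)*zz-np.sin(t)*f3; x=np.cos(t)*f3-np.sin(t)*zz
    return np.column_stack([x,np.cross(z,x),z])
E
python3 - <<'E'
from h import *
import pickle
arm.move_to(np.array([*S,.15]),T(30))
print(arm.current_t())
c=arm.get_calibration("wrist");im=arm.snapshot("wrist");pickle.dump(c,open("w9.pkl","wb"))
cv2.imwrite("pics/w9.png",im[:,:,::-1]); print(proj(c,[*S,.034]))
E
```

```text
22.0
[256.3997 126.2129]
```

View pics/w9.png

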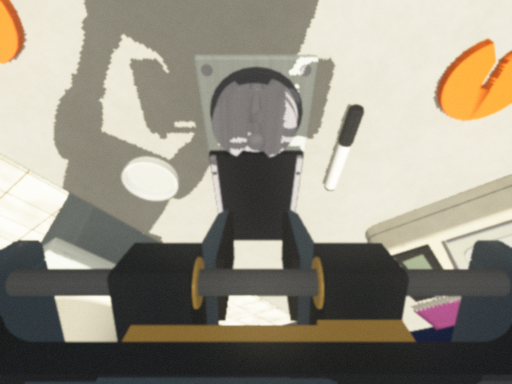

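```bash
python3 - <<'E'
import cv2,numpy as np
a=cv2.imread("pics/w9.png")[45:165,190:325]
a=cv2.resize(a,None,fx=5,fy=5,interpolation=cv2.INTER_CUBIC)
b=np.clip(255*(a/255.)**.6,0,255).astype('uint8')
cv2.imwrite("pics/w9c.png",b)
E
```

```text
(no output)
```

View pics/w9c.png

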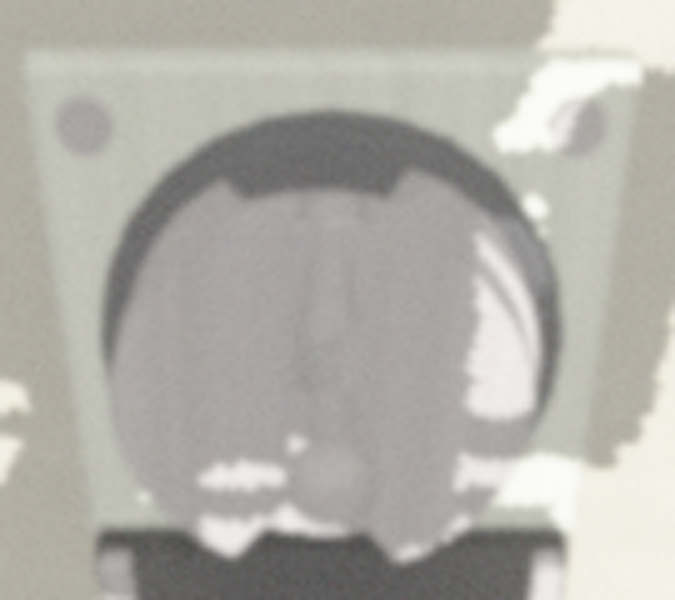

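The lower mouth shows as a gap at the top (crop 235–400, 190), facing forward. The upper mouth is at the bottom (235–395, 555), facing the deck, so the slots are about 172–176° apart. One numeric check of centring and flatness before handing in.

```bash
python3 - <<'E'
from h import *
import pickle
c=pickle.load(open("w9.pkl","rb"))
a=cv2.imread("pics/w9.png")[45:165,190:325]
a=cv2.resize(a,None,fx=5,fy=5,interpolation=cv2.INTER_CUBIC)
a=np.clip(255*(a/255.)**.6,0,255).astype('uint8')
def pc(p):
    q=proj(c,p); return ((q-[190,45]+.5)*5-.5)
for col,r,z,C in[((0,0,255),.038,.034,S),((0,255,0),.038,.024,S),((255,0,0),.004,.054,S+.03*u(LA+6))]:
    q=np.array([pc([*(C+r*u(t)),z]) for t in range(0,360,4)]).astype(int)
    cv2.polylines(a,[q],True,col,1)
cv2.imwrite("pics/w9o.png",a)
im=arm.snapshot("side");cv2.imwrite("pics/s9.png",cv2.resize(im[150:300,150:340,::-1],None,fx=4,fy=4,interpolation=cv2.INTER_CUBIC))
E
```

View pics/w9o.png

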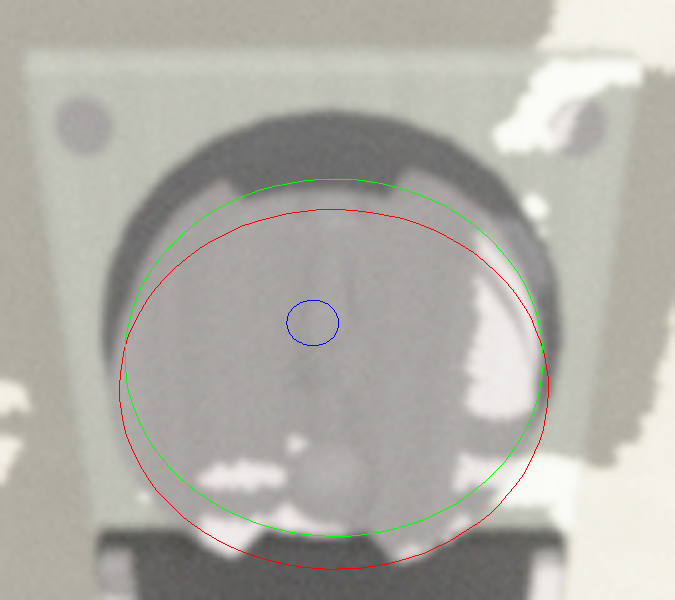

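View pics/s9.png

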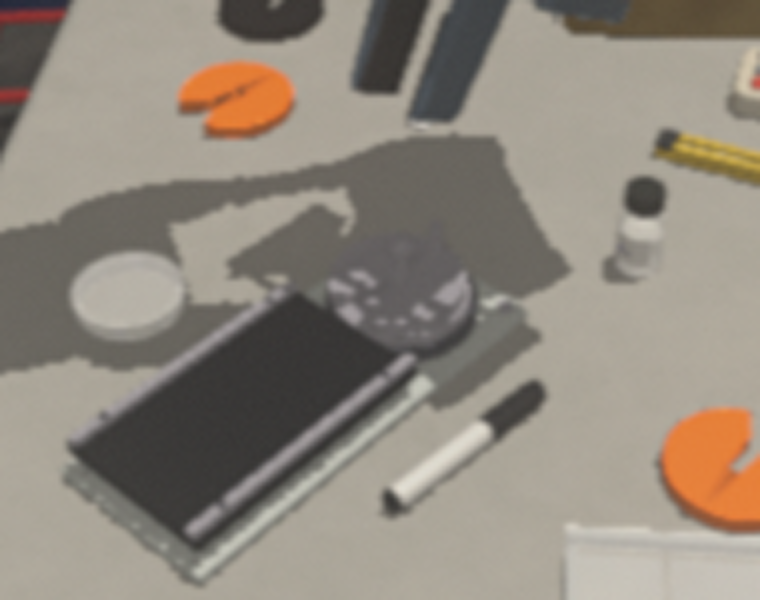

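The predicted outlines match to about 2 mm. The disc is flat on the lower disc and concentric with the stem, and the bystanders stand where they were. The gripper is well clear, so I'm handing in.

```bash
python3 - <<'E'
from h import *
print(arm.current_t(),arm.current_force(),arm.current_ee_pos()); arm.sign_off()
E
```

```text
22.1 [ 0.1414  1.1835 -0.0858] [0.5818 0.1665 0.1501]
the job is handed in; nothing more can be done
```

The disc is loaded and turned, and I handed the job in at 22.1 s of the 51 s allowed; no verdict came back. I gripped the disc by its pin, straightened it and slid it slot first along the deck onto the stem. It touched the end of the slot at about 10 N. I let it drop onto the lower disc, turned it about 186° counter-clockwise with the jaws loose round the pin, then let go and backed away.

**Last checks, all read from the pictures:**
- **Slots:** the lower slot points in the loading direction, about 4° off. The upper slot points back at the deck, 172–176° from the lower one. The lower disc did not turn noticeably with the upper one.
- **Position:** the disc lies flat and within about 2 mm of the stem's axis. The outlines I predicted and the picture differed by 1.5–2 mm, which is about the calibration error.
- **Surroundings:** the petri dish, vial and marker look unmoved. The gripper was about 9 cm above the stem and touching nothing.

**Disagreement:** the stem turned out about 1.3 mm further along than my first camera estimate. I corrected this from the contact force before turning.

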